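# Tap the foot of a knife display stand

### The job

At the knife stall, use the hand crank of the tapping stand to thread the aluminium display foot: from where the crank stands turn it half a turn clockwise (seen from above), then a quarter turn back to break the chip, then half a turn clockwise again, and let go of it there. Leave the T-bar of the small screw press as it is.

Things in the scene. Friction and masses are not known exactly. Their poses are not given: they have to be found in the camera images.
- crank_handle (a point): Centre of the upright dark wooden grip on the end of the tapping stand's crank: round, 20 mm in diameter, 50 mm tall, spins freely about its vertical axis (it can be carried round without turning the hand). Point half-way up, 185 mm above the table, 55 mm from the crank's axis. It stands on a steel arm 16 mm wide, top 27 mm below this point; nothing else on the stand is higher.
- tap_axis (a point): Point on the crank's vertical axis, 185 mm above the table. The tapping stand, grey and steel, is fixed to the table: base 150 x 100 mm, one column, overhead arm, under the crank a dark dial 84 mm across with a white tick every quarter turn, below it the tap over an aluminium foot. x points away from the column (yaw varies), z up.
- tap_crank (a joint): Crank angle, rad, growing clockwise seen from above (tap goes in); at 0 the crank points away from the column, over a dial tick. Starts between 0 and 0.25. Turning takes about 0.2 N m (4 N at the grip) either way; it stays where left, sinks only 1.25 mm a turn, and turns freely from -0.5 to 6.28.
- press_bar_end (a point): Bystander to leave alone: centre of one of the two wooden balls (20 mm, 130 mm above the table) ending the level 120 mm T-bar on top of the small grey two-column screw press. The press, base 100 x 130 mm, is fixed to the table on the other side (left or right) from the tapping stand; its bar turns easily about its middle.

How it is judged (in metres and radians):
On the way, in this order (a step that is already met when the one before it is completed fails the run):
1. the crank has been turned about half a turn clockwise (2.7 to 3.8 rad) and has stopped or begun to go back there (value of joint tap_crank between 2.7 and 3.8 rad and velocity of joint tap_crank below 0.05 rad/s), for 0.1 s.
2. the crank has been turned back about a quarter turn (to 1.1 to 2.3 rad) and has stopped or begun to go forward there (value of joint tap_crank between 1.1 and 2.3 rad and velocity of joint tap_crank above -0.05 rad/s), for 0.1 s.
At the end, for the whole second after the job is handed in: The crank stands still at three quarters of a turn clockwise from its start (joint between 4.25 and 5.4 rad), and the end of the press's T-bar is within 20 mm of where it was (value of joint tap_crank between 4.25 and 5.4 rad and velocity of joint tap_crank between -0.1 and 0.1 rad/s and distance of press_bar_end from where it was at the start of the episode below 0.02 m); the robot touches nothing.
It fails at once if the tap is driven well past depth (crank beyond 5.6 rad) (value of joint tap_crank above 5.6 rad).
It fails at once if the T-bar of the screw press is moved (its end by more than 20 mm) (distance of press_bar_end from where it was at the start of the episode above 0.02 m).
It also fails if it takes over 48 s, if anything falls off the work surface, if the arm or the gripper's body presses on something with over 40 N, if the wrist force passes 120 N, or if a joint passes its speed limit or range.

### The arm

A 6-joint arm with a two-finger parallel gripper is mounted at the origin on the work surface. World frame = base frame: x ahead of the robot, y to its left, z up, the work surface at z = 0. Lengths are in mm, angles in rad, forces in N, time in s.
With the tool pointing down it reaches from about 350 to 975 mm from the base axis. Payload 7.1 kg.
Tool frame: the origin (TCP) lies at the very end of the fingers, on their centre line; the grasp point (between the pads) lies 19 mm behind it; y points along the fingers, x is the direction in which the jaws open and shut, and the axes are right-handed (so a half turn about y gives the same grasp; the last joint's range is limited). The gripper opens to 88 mm and grips with 3 to 60 N. Pads are 20 mm wide; open, the fingers measure 115 mm over their backs; the gripper's body (75 mm by 178 mm) begins 61 mm behind the grasp point.
Start: joints at [1.322, 0.423, 1.63, -0, 1.089, -0.019], TCP at [142.333, 608.56, 185.975] pointing down, gripper open.
Joint ranges: [-3, 3], [-0.9, 2.11], [0.09, 2.58], [-1.31, 4.45], [0.11, 2.69], [-2.54, 2.54]. Speed limits (rad/s): [2.39, 2.39, 3.01, 3.14, 3.14, 3.14].

### API

Orientations are given as a rotation vector (axis times angle).
In Python, from workcell import ctrl gives the robot as it stands. The module is installed in compiled form; this text tells all that it offers.
- The arm moves only by the tool jog_arm, never from a script. Its argument "steps" is a list of rows, each an object with "turn": the turn, a rotation vector about the world's x, y, z scaled (see below), a list of three; "dp": the shift along the world's x, y, z scaled (see below), a list of three; "claw": the opening, from 0 (shut) to 1 (fully open). In form: [{"turn": [wx, wy, wz], "dp": [x, y, z], "claw": claw}, ...]. A call has 1 to 12 rows; each row is the pose to reach, as a shift and turn from the pose measured when the call began, turning the shorter way round; what a row does not reach only later rows make up. The controller multiplies each number of a shift by 80 mm and each number of a turn by pi rad. A row lasts 1/12 s, in which the tool goes at most 41.7 mm and 7.16 degrees, less where a joint would pass 70% of its speed; a pose out of reach is approached as far as the arm can. A call with a number of a shift or a turn outside -1 to 1 is refused whole. A call with a gripper value outside its range is refused whole. The fingers move at their own pace and stop on an object; the grip force is fixed at half the most. Time passes only in rows, so rows that repeat a pose let the fingers close. It gives the time, the measured TCP pose, the force and the opening at its end, in the units of the state.
- ctrl.get_obs(): the state, without advancing time (a new reading comes with each control period).
- ctrl.get_image(name): name is "scene" or "top" or "wrist"; returns a dict with "img" (400x640x3 uint8, red, green, blue), "range_z" (400x640 float32, mm along the optical axis (not along the pixel's ray), 0 where there is no reading), "fovy" (degrees; the focal length in pixels is half the picture's height over the tangent of half this angle, whatever the lens; pixels are square), "cx", "cy" (the principal point, pixels), "camera_from_world" (4x4, takes a point from world to camera coordinates); the wrist camera has in their place "hand_eye" (4x4, takes a point from camera to tool coordinates, whose origin is the TCP and whose axes are the tool frame's). Camera axes: x right, y down, z forward; pixel columns grow to the right and rows downward; lengths in mm; the calibration is good to about 2 mm. A picture is of the moment at which its call begins: read the wrist's pose just before it.
- ctrl.close_job(): hands the job in, once; it reports no verdict.
The state is a dict: "t": time; "qpos": joint angles; "qvel": joint speeds; "joint_torque": joint torques, N m; "ee_pos": TCP position; "orientation": TCP orientation; "ft_force": force on the tool from outside, world axes, zero at the start; "moment": the same for the moment, N m; "width": finger opening in mm.
Only numpy, scipy, OpenCV 4.12 (cv2) and the standard library are available. Lean on these libraries where they do the work, as an engineer would, in place of code of your own. Each camera call takes 0.05 s, during which the arm holds its last target.

## Working session

There is one attempt and no reset: what is moved stays moved. The work goes in short steps, Python scripts to look and compute and a tool call to move; the robot and the scene stay as the last step left them, time stands still between calls to the robot, and variables do not carry over. Pictures are saved under pics/ and viewed, and the job is handed in when it is done.

Besides the shell and the picture viewer there is one more tool, called after ">>>" as name(argument=value, ...) on one line, values as JSON. jog_arm: Moves the arm, as the interface text tells. Its arguments: {"type":"object","properties":{"steps":{"type":"array","items":{"type":"object","properties":{"turn":{"type":"array","items":{"type":"number"}},"dp":{"type":"array","items":{"type":"number"}},"claw":{"type":"number"}}}}},"required":["steps"]}

```bash
mkdir -p pics; cat > h.py <<'E'
import numpy as np, cv2
from workcell import ctrl
def grab(n):
    d=ctrl.get_image(n); return d
def save(d,name): cv2.imwrite('pics/'+name,d['img'][:,:,::-1])
def f(d): return 200/np.tan(np.radians(d['fovy'])/2)
def backproj(d,u,v,z,T=None):
    F=f(d); return np.array([(u-d['cx'])*z/F,(v-d['cy'])*z/F,z])
def toworld(d,p):
    M=np.linalg.inv(d['camera_from_world']); return M[:3,:3]@p+M[:3,3]
E
python3 - <<'E'
from h import *
np.set_printoptions(precision=3,suppress=True)
o=ctrl.get_obs(); print(o)
for n in ['scene','top','wrist']:
    d=grab(n); save(d,n+'0.png'); np.savez(n+'0.npz',**d); print(n,d['fovy'],d['cx'],d['cy'],d.get('camera_from_world',d.get('hand_eye')))
E
```

```text
{'t': 0.0, 'qpos': array([ 1.322,  0.424,  1.631, -0.   ,  1.089, -0.019]), 'qvel': array([-0.002,  0.   , -0.001, -0.001,  0.002, -0.001]), 'joint_torque': array([ -0.002, -54.462, -27.367,   0.064,   0.023,  -0.   ]), 'ee_pos': array([142.184, 607.966, 185.206]), 'orientation': array([-1.31 , -1.037,  1.039]), 'ft_force': array([0.644, 0.627, 0.672]), 'moment': array([-0.034, -0.002,  0.004]), 'width': 88.0443357197517}
scene 42.50914524384964 313.192559266489 205.40608080969 [[   0.57     0.822   -0.007 -315.35 ]
 [   0.629   -0.442   -0.639 -269.472]
 [  -0.528    0.359   -0.769 1351.805]
 [   0.       0.       0.       1.   ]]
top 54.79923959612402 319.2314921707936 194.7520015759836 [[ -0.027  -0.999  -0.019  30.76 ]
 [ -0.999   0.028  -0.04  567.461]
 [  0.04    0.018  -0.999 750.04 ]
 [  0.      0.      0.      1.   ]]
wrist 70.87776810493457 320.20776636235377 199.01236282765055 [[   1.       0.001   -0.      -0.886]
 [   0.001   -0.271    0.963 -198.501]
 [   0.      -0.963   -0.271   73.607]
 [   0.       0.       0.       1.   ]]
```

View pics/scene0.png

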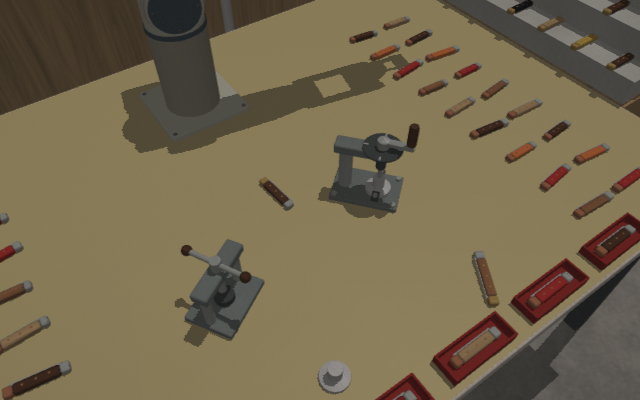

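View pics/top0.png

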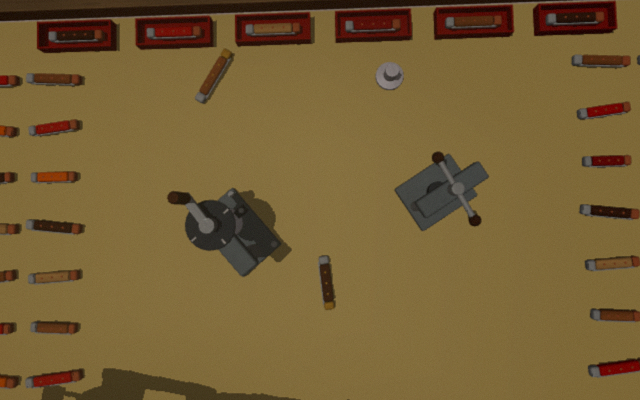

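View pics/wrist0.png

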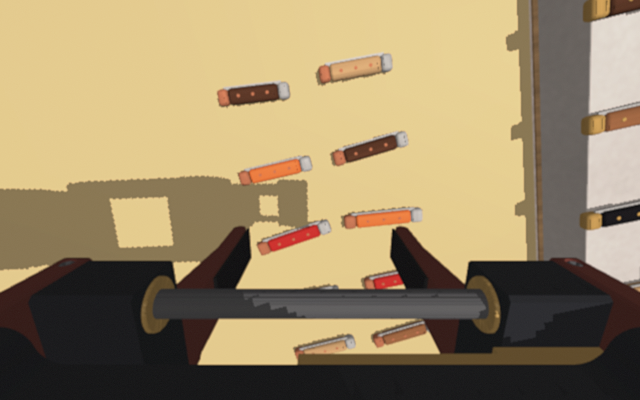

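The pictures show the tapping stand left of centre: its grip is at about (180,197) in top and (413,135) in scene, and its hub at (206,225) in top and (383,143) in scene. The press is at about (457,188) in top.

```bash
python3 - <<'E'
from h import *
np.set_printoptions(precision=1,suppress=True)
def crop(n,b,s,name):
    d=dict(np.load(n+'0.npz')); u0,v0,u1,v1=b
    im=cv2.resize(d['img'][v0:v1,u0:u1,::-1],None,fx=s,fy=s,interpolation=cv2.INTER_NEAREST); cv2.imwrite('pics/'+name,im)
crop('top',(150,170,290,290),5,'ctop.png'); crop('scene',(320,110,430,220),5,'cscene.png')
# grip masks
for n,b in [('top',(160,180,200,212)),('scene',(402,118,424,152))]:
    d=dict(np.load(n+'0.npz')); u0,v0,u1,v1=b
    M=np.linalg.inv(d['camera_from_world']); F=f(d)
    vv,uu=np.mgrid[v0:v1,u0:u1]; z=d['range_z'][v0:v1,u0:u1]; im=d['img'][v0:v1,u0:u1].astype(int)
    P=np.stack([(uu-d['cx'])*z/F,(vv-d['cy'])*z/F,z],-1)@M[:3,:3].T+M[:3,3]
    m=(P[...,2]>163)&(im[...,0]>im[...,2]+8)&(im.sum(-1)<240)
    print(n,m.sum(),uu[m].mean(),vv[m].mean(),P[m].mean(0),P[m].min(0),P[m].max(0))
    t=m&(P[...,2]>np.percentile(P[m][:,2],95)-6); print(' top',uu[t].mean(),vv[t].mean(),P[t].mean(0),t.sum())
    for i in range(0): pass
E
```

```text
top 260 178.5730769230769 197.36923076923077 [562.4 221.3 201.1] [537.5   1.3 163.9] [572.2 236.9 772.4]
 top 173.76978417266187 197.02877697841726 [562.4 222.7 216.4] 139
scene 228 412.9078947368421 135.2061403508772 [569.3 222.3 194.6] [ 556.1 -346.   163.2] [1063.3  235.8  865.5]
 top 414.53125 127.234375 [572.8 218.7 219.5] 64
```

```bash
sleep 1
```

```text
(no output)
```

View pics/ctop.png

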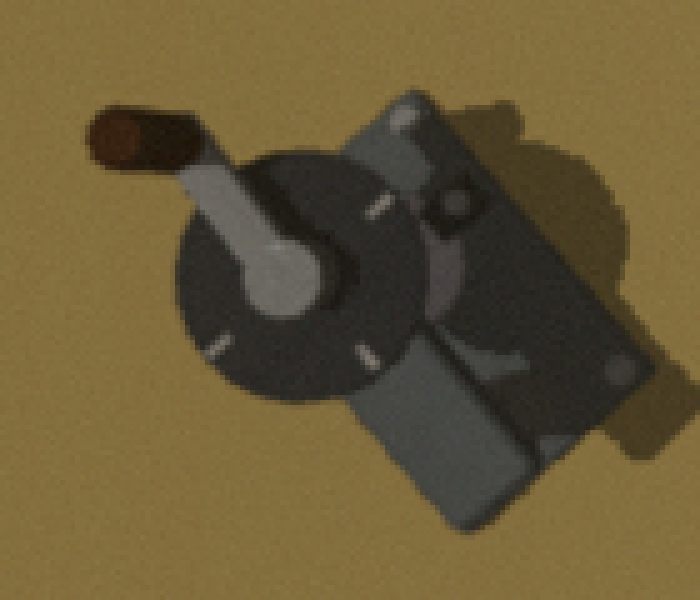

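View pics/cscene.png

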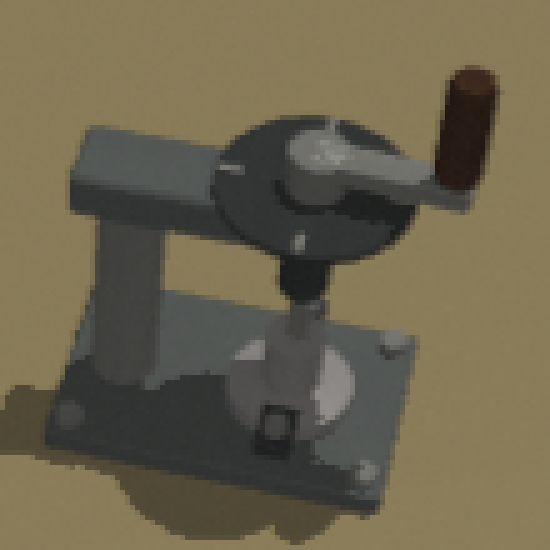

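```bash
cat >> h.py <<'E'
def ray(d,u,v):
    M=np.linalg.inv(d['camera_from_world']); F=f(d)
    r=M[:3,:3]@np.array([(u-d['cx'])/F,(v-d['cy'])/F,1]); return M[:3,3],r/np.linalg.norm(r)
def tri(rs):
    A=sum(np.eye(3)-np.outer(r,r) for c,r in rs); b=sum((np.eye(3)-np.outer(r,r))@c for c,r in rs)
    x=np.linalg.solve(A,b); return x,[np.linalg.norm((np.eye(3)-np.outer(r,r))@(x-c)) for c,r in rs]
def onz(cr,z): c,r=cr; return c+r*(z-c[2])/r[2]
E
python3 - <<'E'
from h import *
np.set_printoptions(precision=1,suppress=True)
t=dict(np.load('top0.npz')); s=dict(np.load('scene0.npz'))
for n,a,b in [('griptop',(173,197.4),(414.8,125)),('hubtop',(206.6,226),(384,140.2)),('dial',(210.4,225.4),(382.4,147.6)),('gripmid',(178.5,197.4),(413.2,135.5))]:
    print(n,*tri([ray(t,*a),ray(s,*b)]))
print(onz(ray(t,173,197.4),210), onz(ray(s,414.8,125),210), onz(ray(s,413.2,136),185))
# depth grip points
for n,d,b in [('top',t,(160,180,200,212)),('scene',s,(402,118,424,152))]:
    u0,v0,u1,v1=b; M=np.linalg.inv(d['camera_from_world']); F=f(d)
    vv,uu=np.mgrid[v0:v1,u0:u1]; z=d['range_z'][v0:v1,u0:u1]
    P=np.stack([(uu-d['cx'])*z/F,(vv-d['cy'])*z/F,z],-1)@M[:3,:3].T+M[:3,3]
    m=(P[...,2]>205)&(P[...,2]<215); print(n,'gripface',m.sum(),np.median(P[m],0))
# hub top depth
for d,u,v in [(t,206,226),(s,384,140),(t,210,245),(t,195,215)]:
    print(toworld(d,backproj(d,u,v,np.median(d['range_z'][v-1:v+2,u-1:u+2]))))
E
```

```text
griptop [563.  226.9 212.9] [np.float64(1.7648876117550156), np.float64(1.7648876117549892)]
hubtop [518.2 195.8 156.6] [np.float64(1.8582103023085064), np.float64(1.858210302308482)]
dial [518.  195.1 136.7] [np.float64(1.2015882621256622), np.float64(1.2015882621257326)]
gripmid [563.6 228.4 186.2] [np.float64(1.0126727300202372), np.float64(1.012672730020259)]
[562.2 226.4 210. ] [561.1 231.4 210. ] [564.  229.6 185. ]
top gripface 130 [562.8 226.3 208.5]
scene gripface 65 [565.1 228.1 209.6]
[517.3 194.8 157.5]
[519.8 196.6 158.5]
[485.3 194.9 137.9]
[535.4 212.3 157.3]
```

```bash
python3 - <<'E'
from h import *
from scipy.spatial.transform import Rotation as R
np.set_printoptions(precision=3,suppress=True)
o=ctrl.get_obs(); print(R.from_rotvec(o['orientation']).as_matrix(),o['t'])
E
```

```text
[[ 0.228 -0.    -0.974]
 [ 0.974 -0.001  0.228]
 [-0.001 -1.     0.   ]] 0.15
```

>>> jog_arm(steps=[{"dp": [0, 0, 1], "turn": [0, 0, 0], "claw": 1}, {"dp": [0, 0, 1], "turn": [0, 0, 0], "claw": 1}, {"dp": [0.5, -0.5, 1], "turn": [0, 0, 0], "claw": 1}, {"dp": [1, -1, 1], "turn": [0, 0, 0], "claw": 1}, {"dp": [1, -1, 1], "turn": [0, 0, 0], "claw": 1}])

```text
t: 0.57
ee_pos: [223.4, 526.5, 265.8]
orientation: [-1.31, -1.039, 1.039]
ft_force: [0.4, -0.5, -0.4]
width: 87.8
```

>>> jog_arm(steps=[{"dp": [0.35, -0.33, 0], "turn": [0, 0, 0], "claw": 1}, {"dp": [0.7, -0.65, 0], "turn": [0, 0, 0], "claw": 1}, {"dp": [1, -0.9, 0], "turn": [0, 0, 0], "claw": 1}])

```text
t: 0.82
ee_pos: [304.5, 452.4, 265.8]
orientation: [-1.31, -1.039, 1.039]
ft_force: [0.2, 0.2, -0.3]
width: 87.5
```

>>> jog_arm(steps=[{"dp": [0.35, -0.33, 0], "turn": [0, 0, 0], "claw": 1}, {"dp": [0.7, -0.65, 0], "turn": [0, 0, 0], "claw": 1}, {"dp": [1, -0.9, 0], "turn": [0, 0, 0], "claw": 1}])

```text
t: 1.07
ee_pos: [385.7, 378.3, 265.7]
orientation: [-1.311, -1.038, 1.039]
ft_force: [0.7, -0.1, -0.2]
width: 87.8
```

>>> jog_arm(steps=[{"dp": [0.35, -0.33, 0], "turn": [0, 0, 0], "claw": 1}, {"dp": [0.7, -0.65, 0], "turn": [0, 0, 0], "claw": 1}, {"dp": [1, -0.9, 0], "turn": [0, 0, 0], "claw": 1}, {"dp": [1, -0.9, 0], "turn": [0, 0, 0], "claw": 1}])

```text
t: 1.4
ee_pos: [469.1, 303.0, 265.5]
orientation: [-1.314, -1.035, 1.036]
ft_force: [0.1, 0.5, -0.0]
width: 87.9
```

```bash
python3 - <<'E'
from h import *
np.set_printoptions(precision=3,suppress=True)
o=ctrl.get_obs(); print(o['ee_pos'],o['orientation'],o['t'],o['qpos'])
d=grab('wrist'); save(d,'wrist1.png'); np.savez('wrist1.npz',ee=o['ee_pos'],rv=o['orientation'],**d)
E
```

```text
[469.106 302.956 265.524] [-1.314 -1.035  1.036] 1.4 [ 0.554  0.241  1.7   -0.004  1.201 -0.781]
```

View pics/wrist1.png

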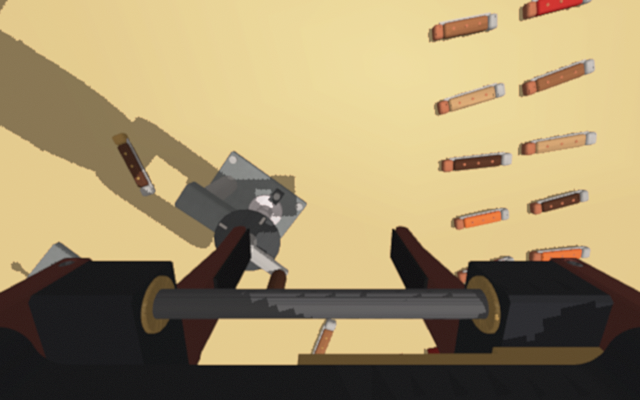

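The wrist view shows the grip at about (277,280) between the finger tips and the tapping stand at (250,215). I'll move above the grip and look again.

>>> jog_arm(steps=[{"dp": [0.3, -0.3, 0], "turn": [0, 0, 0], "claw": 1}, {"dp": [0.6, -0.6, 0], "turn": [0, 0, 0], "claw": 1}, {"dp": [1, -0.93, 0], "turn": [0, 0, 0], "claw": 1}, {"dp": [1, -0.93, 0], "turn": [0, 0, 0], "claw": 1}, {"dp": [1, -0.93, 0], "turn": [0, 0, 0], "claw": 1}])

```text
t: 1.87
ee_pos: [547.4, 229.8, 264.9]
orientation: [-1.313, -1.032, 1.036]
ft_force: [-0.3, 0.8, 0.6]
width: 87.8
```

```bash
python3 - <<'E'
from h import *
np.set_printoptions(precision=3,suppress=True)
o=ctrl.get_obs(); print(o['ee_pos'],o['orientation'],o['t'],o['qpos'])
d=grab('wrist'); save(d,'wrist2.png'); np.savez('wrist2.npz',ee=o['ee_pos'],rv=o['orientation'],**d)
d=grab('top'); save(d,'top2.png');np.savez('top2.npz',**d)
E
```

```text
[547.365 229.789 264.919] [-1.313 -1.032  1.036] 1.8667 [ 0.379  0.298  1.624 -0.002  1.221 -0.956]
```

View pics/wrist2.png

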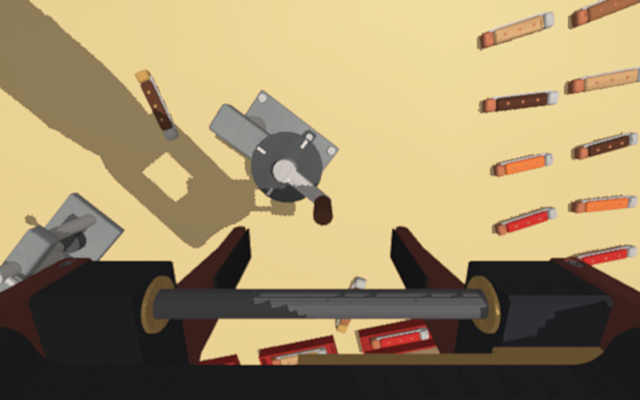

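View pics/top2.png

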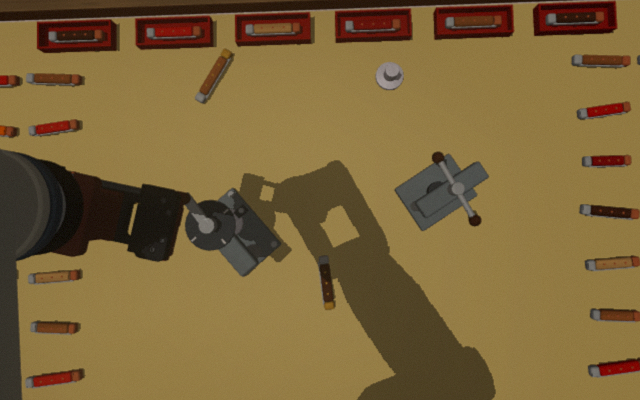

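```bash
cat >> h.py <<'E'
from scipy.spatial.transform import Rotation as R
def wcam(d):
    T=np.eye(4);T[:3,:3]=R.from_rotvec(d['rv']).as_matrix();T[:3,3]=d['ee']
    d=dict(d); d['camera_from_world']=np.linalg.inv(T@d['hand_eye']); return d
E
python3 - <<'E'
from h import *
np.set_printoptions(precision=1,suppress=True)
d=wcam(np.load('wrist2.npz')); im=d['img'][185:235,260:350].astype(int)
cv2.imwrite('pics/cw.png',cv2.resize(d['img'][140:240,240:350,::-1],None,fx=5,fy=5,interpolation=cv2.INTER_NEAREST))
m=((im.sum(-1)<170)&(im[...,0]>im[...,2]+8)).astype(np.uint8)
n,l,st,c=cv2.connectedComponentsWithStats(m)
for i in range(1,n):
    if st[i,4]>30: print(st[i],c[i]+[260,185])
t=dict(np.load('top0.npz')); s=dict(np.load('scene0.npz'))
for v in (200,205,210,215,220): print(v,onz(ray(d,322.5,v),210),onz(ray(d,322.5,v),160), toworld(d,backproj(d,322,v,d['range_z'][v,322])))
print('mid',tri([ray(d,322.5,210),ray(t,178.5,197.4),ray(s,413.2,135.5)]))
print('hub',tri([ray(d,286,170),ray(t,206.6,226),ray(s,384,140.2)]), onz(ray(d,286,170),157.5))
E
```

```text
[ 54  11  18  28 411] [322.3 210.1]
200 [546.4 231.1 210. ] [560.3 228.  160. ] [554.3 228.8 181.2]
205 [551.1 229.9 210. ] [566.  226.7 160. ] [554.2 228.8 199.4]
210 [555.9 228.8 210. ] [571.8 225.3 160. ] [556.  228.3 209.5]
215 [560.8 227.6 210. ] [577.6 223.9 160. ] [560.7 227.2 209.9]
220 [565.7 226.5 210. ] [583.5 222.5 160. ] [565.6 226.  210. ]
mid (array([563.6, 227.8, 186.8]), [np.float64(0.6520382341364486), np.float64(0.7421512340317794), np.float64(1.358106897645505)])
hub (array([518.2, 196.2, 156.2]), [np.float64(0.4504287835151774), np.float64(2.0752702902838185), np.float64(1.655960749980119)]) [518.3 196.8 157.5]
```

View pics/cw.png

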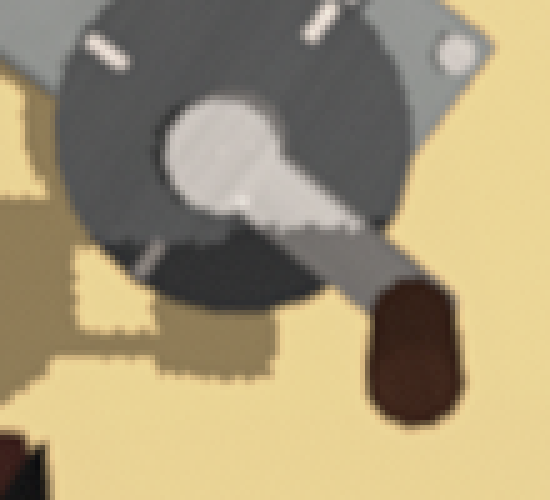

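Three views agree on the grip, (563.6, 227.8) with its middle at z = 186. The hub is at (518.2, 196.2) with its top at 157, so the radius is 55.4 mm, as it should be. I'll descend to TCP z ≈ 167.

>>> jog_arm(steps=[{"dp": [0.2, -0.025, 0], "turn": [0, 0, 0], "claw": 1}, {"dp": [0.2, -0.025, -0.2], "turn": [0, 0, 0], "claw": 1}, {"dp": [0.2, -0.025, -0.4], "turn": [0, 0, 0], "claw": 1}, {"dp": [0.2, -0.025, -0.6], "turn": [0, 0, 0], "claw": 1}, {"dp": [0.2, -0.025, -0.6], "turn": [0, 0, 0], "claw": 1}])

```text
t: 2.38
ee_pos: [558.7, 229.8, 214.0]
orientation: [-1.309, -1.031, 1.043]
ft_force: [-0.5, -0.2, -0.5]
width: 88.0
```

>>> jog_arm(steps=[{"dp": [0.06, -0.02, 0], "turn": [0, 0, 0], "claw": 1}, {"dp": [0.06, -0.02, 0], "turn": [0, 0, 0], "claw": 1}, {"dp": [0.06, -0.02, 0], "turn": [0, 0, 0], "claw": 1}])

```text
t: 2.63
ee_pos: [563.8, 229.0, 214.9]
orientation: [-1.309, -1.033, 1.043]
ft_force: [0.1, -0.2, 0.2]
width: 88.0
```

```bash
python3 - <<'E'
from h import *
np.set_printoptions(precision=3,suppress=True)
o=ctrl.get_obs(); print(o['ee_pos'],o['orientation'],o['t'],o['qpos'],o['qvel'],o['ft_force'])
d=grab('wrist'); save(d,'wrist3.png'); np.savez('wrist3.npz',ee=o['ee_pos'],rv=o['orientation'],**d)
o=ctrl.get_obs(); print(o['ee_pos'],o['t'])
E
```

```text
[563.775 229.003 214.917] [-1.309 -1.033  1.043] 2.6333 [ 0.367  0.371  1.638 -0.002  1.139 -0.973] [-0.006 -0.006 -0.001 -0.001 -0.002  0.   ] [ 0.099 -0.164  0.19 ]
[563.889 228.862 215.021] 2.6833
```

View pics/wrist3.png

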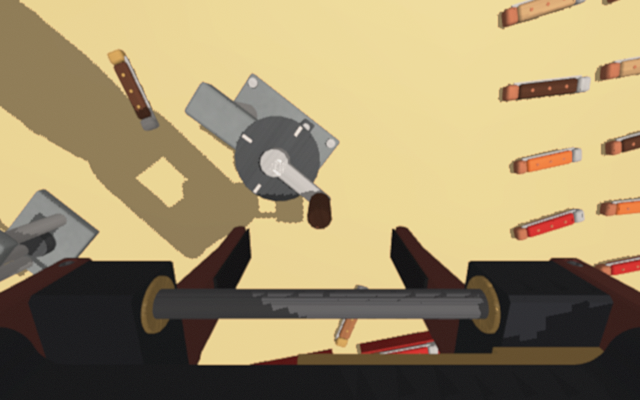

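The grip is at (319,211) and centred between the fingers. I'll descend and close.

>>> jog_arm(steps=[{"dp": [0, -0.01, -0.2], "turn": [0, 0, 0], "claw": 1}, {"dp": [0, -0.01, -0.4], "turn": [0, 0, 0], "claw": 0.7}, {"dp": [0, -0.01, -0.6], "turn": [0, 0, 0], "claw": 0.5}, {"dp": [0, -0.01, -0.6], "turn": [0, 0, 0], "claw": 0.4}, {"dp": [0, -0.01, -0.6], "turn": [0, 0, 0], "claw": 0.4}, {"dp": [0, -0.01, -0.6], "turn": [0, 0, 0], "claw": 0.4}])

```text
t: 3.18
ee_pos: [564.6, 228.3, 168.3]
orientation: [-1.31, -1.034, 1.041]
ft_force: [0.7, -0.4, -0.3]
width: 58.0
```

```bash
python3 - <<'E'
from h import *
np.set_printoptions(precision=3,suppress=True)
d=grab('wrist'); save(d,'wrist4.png'); d=grab('scene'); save(d,'scene4.png')
E
```

```text
(no output)
```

View pics/wrist4.png

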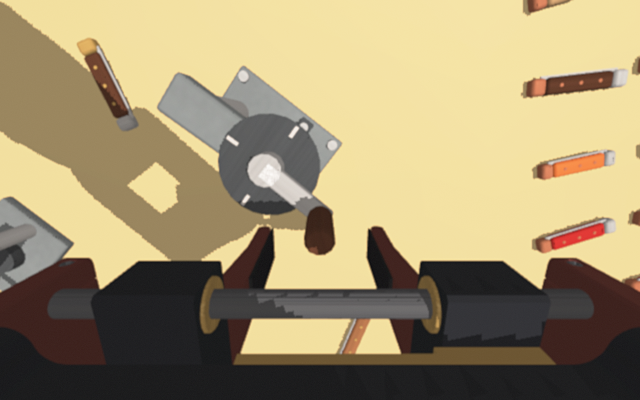

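View pics/scene4.png

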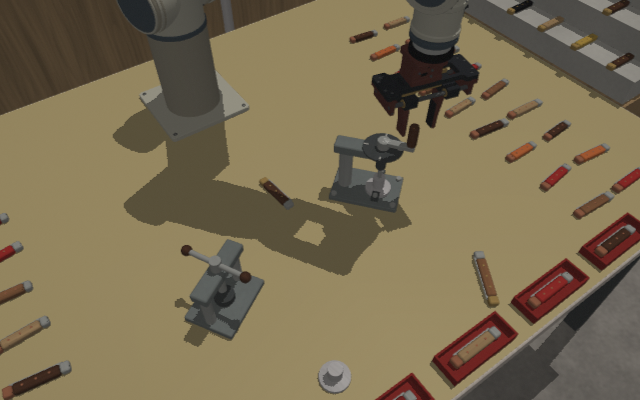

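```bash
python3 - <<'E'
from h import *
np.set_printoptions(precision=1,suppress=True)
s=dict(np.load('scene0.npz')); 
def pr(C,F,d,p): q=C[:3,:3]@p+C[:3,3]; return q[:2]/q[2]*F+[d['cx'],d['cy']]
for p in [(564.6,228.3,168.3),(564.6,228.3,210),(563.6,227.8,160),(563.6,227.8,210)]: print(pr(s['camera_from_world'],f(s),s,np.array(p)))
w=dict(np.load('wrist0.npz')); C=np.linalg.inv(w['hand_eye'])
for p in [(0,0,0),(28,0,0),(-28,0,0),(0,-40,0),(0,-19,10),(0,-19,-10)]: print(p,pr(C,f(w),w,np.array(p,float)))
o=ctrl.get_obs();print(o['ee_pos'],o['orientation'])
w3=wcam(np.load('wrist3.npz'));
print(pr(w3['camera_from_world'],f(w3),w3,np.array([563.6,227.8,210.])),pr(w3['camera_from_world'],f(w3),w3,np.array([563.6,227.8,160.])))
E
```

```text
[411.7 142.8]
[414.8 126.6]
[410.6 145.7]
[414.2 126.5]
(0, 0, 0) [321.5 221.7]
(28, 0, 0) [358.8 221.7]
(-28, 0, 0) [284.2 221.7]
(0, -40, 0) [321.8 244.4]
(0, -19, 10) [321.6 217.6]
(0, -19, -10) [321.6 244.8]
[564.8 228.4 168.4] [-1.3 -1.   1. ]
[319.9 219.6] [320.3 201.7]
```

```bash
python3 - <<'E'
from h import *
im=cv2.imread('pics/scene4.png'); cv2.imwrite('pics/cs4.png',cv2.resize(im[60:170,350:490],None,fx=5,fy=5,interpolation=cv2.INTER_NEAREST))
im=cv2.imread('pics/wrist4.png'); cv2.imwrite('pics/cw4.png',cv2.resize(im[150:290,230:410],None,fx=4,fy=4,interpolation=cv2.INTER_NEAREST))
s=dict(np.load('scene0.npz'));C=s['camera_from_world']
for k in (-29,29,-40,40):
    p=np.array([564.8+.228*k,228.4+.974*k,168.4]); q=C[:3,:3]@p+C[:3,3]; print(k,q[:2]/q[2]*f(s)+[s['cx'],s['cy']])
E
```

```text
-29 [398.60036064 146.63600207]
29 [424.8700497  138.94864607]
-40 [393.5389589  148.11713103]
40 [429.77444678 137.51346173]
```

View pics/cs4.png

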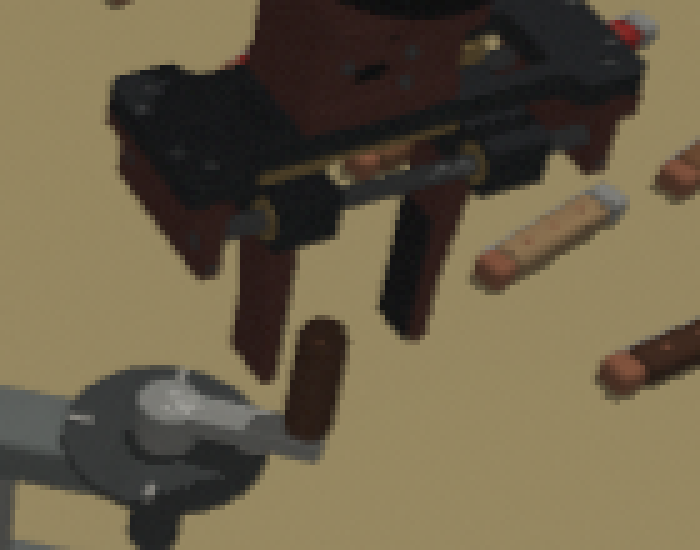

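View pics/cw4.png

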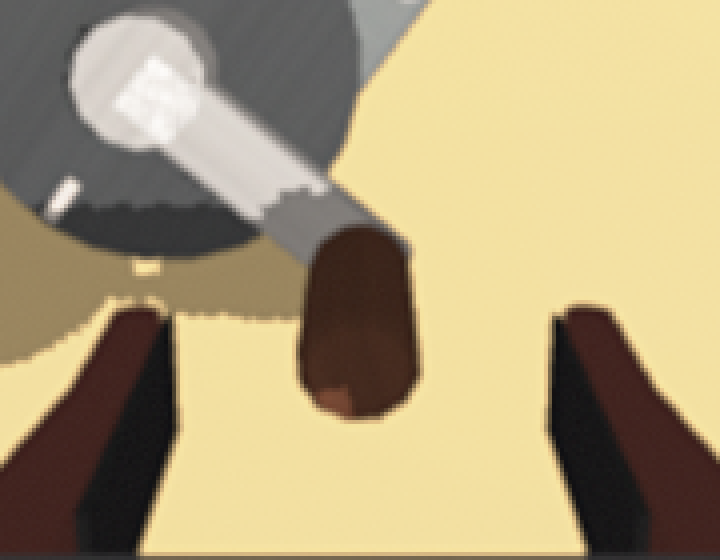

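```bash
python3 - <<'E'
from h import *
np.set_printoptions(precision=1,suppress=True)
o=ctrl.get_obs()
d=grab('wrist'); s=grab('scene'); d['ee']=o['ee_pos'];d['rv']=o['orientation']; np.savez('wrist5.npz',**d); np.savez('scene5.npz',**s)
print(o['ee_pos'],o['t'],o['width'])
H=d['hand_eye']
for u,v in [(268,232),(264,240),(258,250),(270,245),(374,232),(380,240),(320,244),(320,220),(262,228),(376,228)]:
    z=d['range_z'][v,u]; p=backproj(d,u,v,z); print('w',u,v,z,H[:3,:3]@p+H[:3,3])
for u,v in [(402,133),(403,128),(429,124),(431,122),(414,127),(400,120)]:
    z=s['range_z'][v,u]; print('s',u,v,z,toworld(s,backproj(s,u,v,z)))
E
```

```text
[564.8 228.4 168.4] 3.2833 50.01611112712423
w 268 232 163.45941 [-31.3 -46.4  10.8]
w 264 240 153.3435 [-31.6 -57.   10.5]
w 258 250 141.11815 [-32.2 -69.6  10.7]
w 270 245 151.42035 [-28.  -59.5   8.7]
w 374 232 164.6941 [ 30.6 -45.2  10.4]
w 380 240 153.02267 [ 31.6 -57.2  10.7]
w 320 244 171.47609 [ -1.1 -40.9   0.7]
w 320 220 182.0774 [ -1.1 -26.9  11.2]
w 262 228 392.73743 [-82.4 168.5 -71.9]
w 376 228 169.70528 [ 32.7 -39.9  10.8]
s 402 133 963.5994 [563.8 197.1 209.6]
s 403 128 955.97314 [563.  198.5 220.8]
s 429 124 968.1669 [579.8 249.  217. ]
s 431 122 962.9898 [582.1 250.5 222.8]
s 414 127 968.99115 [566.8 223.7 213. ]
s 400 120 955.49255 [550.7 200.2 230.6]
```

Both cameras' range readings put the visible finger tips about 40 mm above the reported TCP (tool y ≈ -40, z ≈ 207). That contradicts the text, so I'll check it more closely before closing.

```bash
python3 - <<'E'
from h import *
np.set_printoptions(precision=1,suppress=True)
s=dict(np.load('scene5.npz')); M=np.linalg.inv(s['camera_from_world']); F=f(s)
u0,v0,u1,v1=394,95,440,142
vv,uu=np.mgrid[v0:v1,u0:u1]; z=s['range_z'][v0:v1,u0:u1]
P=np.stack([(uu-s['cx'])*z/F,(vv-s['cy'])*z/F,z],-1)@M[:3,:3].T+M[:3,3]
A=R.from_rotvec(np.load('wrist5.npz')['rv']).as_matrix(); T=(P-np.load('wrist5.npz')['ee'])@A
for sg in (-1,1):
    m=(sg*T[...,0]>18)&(sg*T[...,0]<45)&(abs(T[...,2])<25)&(P[...,2]>165)
    print(sg,m.sum(),np.sort(P[m][:,2])[:12],'x',np.percentile(T[m][:,0],[5,50,95]),'z',np.percentile(T[m][:,2],[5,50,95]))
d=dict(np.load('wrist5.npz')); H=d['hand_eye']; z=d['range_z']; vv,uu=np.mgrid[0:400,0:640]; F=f(d)
Q=np.stack([(uu-d['cx'])*z/F,(vv-d['cy'])*z/F,z],-1)@H[:3,:3].T+H[:3,3]
for sg in (-1,1):
    m=(sg*Q[...,0]>18)&(sg*Q[...,0]<45)&(abs(Q[...,2])<14)&(Q[...,1]<20)&(Q[...,1]>-75)
    print(sg,m.sum(),np.sort(Q[m][:,1])[-12:],'x',np.percentile(Q[m][:,0],[5,50,95]),'z',np.percentile(Q[m][:,2],[5,50,95]))
E
```

```text
-1 301 [207.5 207.6 207.7 208.4 208.8 208.8 208.9 209.  209.2 209.3 209.6 209.6] x [-38.5 -30.6 -23.8] z [-22.8  -9.8   8.2]
1 334 [204.3 204.4 205.2 205.5 205.7 205.9 206.  206.1 207.1 207.5 207.5 208.6] x [23.2 25.5 32.9] z [-12.3  -7.9   7.9]
-1 972 [11.4 11.5 11.7 11.7 11.8 11.9 12.  12.  12.  12.2 12.3 12.8] x [-34.  -26.4 -23. ] z [-8.1  9.5 11.1]
1 896 [-37.3 -37.2 -37.1 -37.1 -36.9 -36.8 -36.8 -36.6 -36.3 -36.2 -35.9 -35.6] x [24.1 25.2 32.4] z [-8.1  9.2 10.9]
```

Two views agree that the visible tips end about 37 mm above the reported TCP, and laterally they are centred on it. I'll lower in small steps while watching the force.

>>> jog_arm(steps=[{"dp": [-0.01, -0.01, -0.1], "turn": [0, 0, 0], "claw": 0.55}, {"dp": [-0.01, -0.01, -0.2], "turn": [0, 0, 0], "claw": 0.55}, {"dp": [-0.01, -0.01, -0.2], "turn": [0, 0, 0], "claw": 0.55}])

```text
t: 3.63
ee_pos: [562.6, 227.0, 150.3]
orientation: [-1.309, -1.032, 1.043]
ft_force: [-0.1, -0.1, -0.3]
width: 48.3
```

>>> jog_arm(steps=[{"dp": [0, 0, -0.08], "turn": [0, 0, 0], "claw": 0.55}, {"dp": [0, 0, -0.12], "turn": [0, 0, 0], "claw": 0.55}, {"dp": [0, 0, -0.12], "turn": [0, 0, 0], "claw": 0.55}])

```text
t: 3.88
ee_pos: [561.8, 226.7, 139.4]
orientation: [-1.308, -1.03, 1.045]
ft_force: [0.7, -0.1, 0.2]
width: 48.0
```

```bash
python3 - <<'E'
from h import *
np.set_printoptions(precision=1,suppress=True)
s=grab('scene'); im=np.ascontiguousarray(s['img'][...,::-1]); cv2.imwrite('pics/cs6.png',cv2.resize(im[60:170,350:490],None,fx=5,fy=5,interpolation=cv2.INTER_NEAREST))
o=ctrl.get_obs(); print(o['ee_pos'],o['ft_force'],o['width'])
E
```

```text
[562.1 226.8 139.9] [ 0.3  0.4 -1. ] 48.43869471912446
```

View pics/cs6.png

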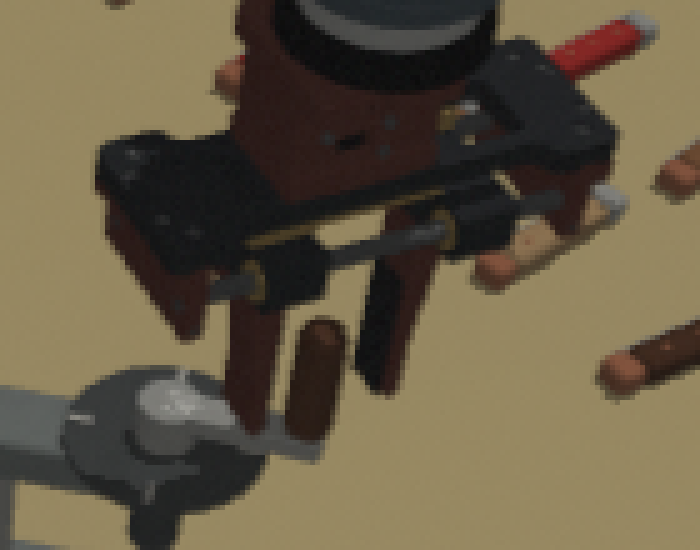

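The tips now straddle the grip on both sides (crop pixels (250,430) and (375,390), with the grip at (318,380)). I'll lower a little more and close.

>>> jog_arm(steps=[{"dp": [0.02, 0.01, -0.07], "turn": [0, 0, 0], "claw": 0.5}, {"dp": [0.02, 0.01, -0.07], "turn": [0, 0, 0], "claw": 0.4}, {"dp": [0.02, 0.01, -0.07], "turn": [0, 0, 0], "claw": 0.3}, {"dp": [0.02, 0.01, -0.07], "turn": [0, 0, 0], "claw": 0.2}, {"dp": [0.02, 0.01, -0.07], "turn": [0, 0, 0], "claw": 0.1}, {"dp": [0.02, 0.01, -0.07], "turn": [0, 0, 0], "claw": 0.1}, {"dp": [0.02, 0.01, -0.07], "turn": [0, 0, 0], "claw": 0.1}, {"dp": [0.02, 0.01, -0.07], "turn": [0, 0, 0], "claw": 0.1}])

```text
t: 4.6
ee_pos: [563.8, 227.8, 134.5]
orientation: [-1.308, -1.031, 1.044]
ft_force: [0.5, 1.0, 0.1]
width: 19.3
```

```bash
python3 - <<'E'
from h import *
np.set_printoptions(precision=1,suppress=True)
s=grab('scene'); im=np.ascontiguousarray(s['img'][...,::-1]); cv2.imwrite('pics/cs7.png',cv2.resize(im[60:170,350:490],None,fx=5,fy=5,interpolation=cv2.INTER_NEAREST))
o=ctrl.get_obs(); print(o['t'],o['ee_pos'],o['ft_force'],o['width'],o['moment'])
E
```

```text
4.65 [563.8 227.8 134.5] [ 0.6  1.  -0.8] 19.536780245846163 [ 0.3 -0.1  0. ]
```

View pics/cs7.png

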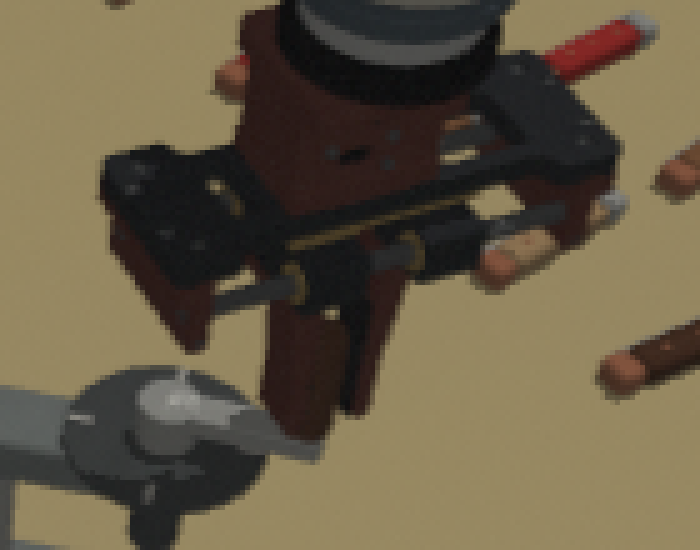

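The grip is held (width 19.5 mm, force about 1 N). Next I'll work out the arc waypoints.

```bash
cat > arc.py <<'E'
import sys; from h import *
c=np.array([518.3,196.0]); 
def arc(deltadeg,n,cc=c,r=55.3,hold=0):
    o=ctrl.get_obs(); p=o['ee_pos'][:2]; v=p-cc; a0=np.degrees(np.arctan2(v[1],v[0]))
    print('t',o['t'],'p',o['ee_pos'].round(1),'phi',a0.round(1),'r',np.linalg.norm(v).round(1),'q~',np.radians(40.6-a0).round(2),'F',o['ft_force'].round(1),'w',round(o['width'],1))
    for i in range(1,n+1):
        a=np.radians(a0+deltadeg*i/n); t=cc+r*np.array([np.cos(a),np.sin(a)]); print(((t-p)/80).round(3).tolist(),end=' ')
    print()
if __name__=='__main__': arc(float(sys.argv[1]),int(sys.argv[2]))
E
python3 arc.py -90 11
```

```text
t 4.65 p [563.8 227.8 134.5] phi 34.9 r 55.5 q~ 0.1 F [ 0.6  1.  -0.8] w 19.5
[0.048, -0.086] [0.086, -0.177] [0.111, -0.273] [0.122, -0.371] [0.118, -0.469] [0.101, -0.566] [0.07, -0.66] [0.026, -0.748] [-0.03, -0.83] [-0.097, -0.902] [-0.174, -0.964]
```

>>> jog_arm(steps=[{"dp": [0.05, -0.085, 0], "turn": [0, 0, 0], "claw": 0.1}, {"dp": [0.085, -0.175, 0], "turn": [0, 0, 0], "claw": 0.1}, {"dp": [0.11, -0.275, 0], "turn": [0, 0, 0], "claw": 0.1}, {"dp": [0.12, -0.37, 0], "turn": [0, 0, 0], "claw": 0.1}])

```text
t: 4.98
ee_pos: [574.5, 198.9, 134.5]
orientation: [-1.308, -1.033, 1.042]
ft_force: [2.9, 4.2, -3.5]
width: 19.5
```

```bash
python3 arc.py -90 12
```

```text
t 4.9833 p [574.5 198.9 134.5] phi 3.0 r 56.3 q~ 0.66 F [ 2.9  4.2 -3.5] w 19.5
[-0.013, -0.091] [-0.026, -0.181] [-0.051, -0.268] [-0.087, -0.351] [-0.133, -0.428] [-0.189, -0.499] [-0.254, -0.562] [-0.326, -0.617] [-0.405, -0.661] [-0.489, -0.694] [-0.577, -0.716] [-0.666, -0.727]
```

>>> jog_arm(steps=[{"dp": [-0.01, -0.09, 0], "turn": [0, 0, 0], "claw": 0.1}, {"dp": [-0.025, -0.18, 0], "turn": [0, 0, 0], "claw": 0.1}, {"dp": [-0.05, -0.27, 0], "turn": [0, 0, 0], "claw": 0.1}, {"dp": [-0.085, -0.35, 0], "turn": [0, 0, 0], "claw": 0.1}, {"dp": [-0.13, -0.43, 0], "turn": [0, 0, 0], "claw": 0.1}, {"dp": [-0.19, -0.5, 0], "turn": [0, 0, 0], "claw": 0.1}, {"dp": [-0.255, -0.56, 0], "turn": [0, 0, 0], "claw": 0.1}, {"dp": [-0.325, -0.615, 0], "turn": [0, 0, 0], "claw": 0.1}, {"dp": [-0.405, -0.66, 0], "turn": [0, 0, 0], "claw": 0.1}, {"dp": [-0.49, -0.695, 0], "turn": [0, 0, 0], "claw": 0.1}, {"dp": [-0.575, -0.715, 0], "turn": [0, 0, 0], "claw": 0.1}, {"dp": [-0.665, -0.725, 0], "turn": [0, 0, 0], "claw": 0.1}])

```text
t: 5.98
ee_pos: [521.8, 140.2, 134.1]
orientation: [-1.31, -1.034, 1.041]
ft_force: [4.5, -0.5, -8.1]
width: 19.6
```

```bash
python3 arc.py -56 8
```

```text
t 5.9833 p [521.8 140.2 134.1] phi -86.4 r 55.9 q~ 2.22 F [ 4.5 -0.5 -8.1] w 19.6
[-0.085, 0.007] [-0.169, 0.017] [-0.251, 0.038] [-0.329, 0.068] [-0.404, 0.108] [-0.473, 0.156] [-0.536, 0.212] [-0.591, 0.276]
```

>>> jog_arm(steps=[{"dp": [-0.085, 0.005, -0.005], "turn": [0, 0, 0], "claw": 0.1}, {"dp": [-0.17, 0.015, -0.005], "turn": [0, 0, 0], "claw": 0.1}, {"dp": [-0.25, 0.04, -0.01], "turn": [0, 0, 0], "claw": 0.1}, {"dp": [-0.33, 0.07, -0.01], "turn": [0, 0, 0], "claw": 0.1}, {"dp": [-0.405, 0.11, -0.01], "turn": [0, 0, 0], "claw": 0.1}, {"dp": [-0.475, 0.155, -0.01], "turn": [0, 0, 0], "claw": 0.1}, {"dp": [-0.535, 0.21, -0.01], "turn": [0, 0, 0], "claw": 0.1}, {"dp": [-0.59, 0.275, -0.01], "turn": [0, 0, 0], "claw": 0.1}, {"dp": [-0.59, 0.275, -0.01], "turn": [0, 0, 0], "claw": 0.1}, {"dp": [-0.59, 0.275, -0.01], "turn": [0, 0, 0], "claw": 0.1}, {"dp": [-0.59, 0.275, -0.01], "turn": [0, 0, 0], "claw": 0.1}, {"dp": [-0.59, 0.275, -0.01], "turn": [0, 0, 0], "claw": 0.1}])

```text
t: 6.98
ee_pos: [474.5, 163.7, 133.8]
orientation: [-1.308, -1.035, 1.039]
ft_force: [1.7, 5.0, 4.0]
width: 19.1
```

>>> jog_arm(steps=[{"dp": [0, 0, 0], "turn": [0, 0, 0], "claw": 0.1}, {"dp": [0, 0, 0], "turn": [0, 0, 0], "claw": 0.1}, {"dp": [0, 0, 0], "turn": [0, 0, 0], "claw": 0.1}, {"dp": [0, 0, 0], "turn": [0, 0, 0], "claw": 0.1}, {"dp": [0, 0, 0], "turn": [0, 0, 0], "claw": 0.1}, {"dp": [0, 0, 0], "turn": [0, 0, 0], "claw": 0.1}])

```text
t: 7.48
ee_pos: [474.3, 164.0, 133.8]
orientation: [-1.308, -1.035, 1.039]
ft_force: [0.6, 4.9, 2.1]
width: 19.3
```

```bash
python3 - <<'E'
from h import *
for n in ('top','scene'):
    d=grab(n); save(d,n+'8.png'); np.savez(n+'8.npz',**d)
E
python3 arc.py 90 12
```

```text
t 7.5833 p [474.3 164.  133.8] phi -144.0 r 54.4 q~ 3.22 F [0.9 5.  2.3] w 19.5
[0.049, -0.076] [0.115, -0.138] [0.189, -0.19] [0.269, -0.232] [0.354, -0.263] [0.442, -0.283] [0.532, -0.291] [0.622, -0.288] [0.711, -0.272] [0.798, -0.245] [0.88, -0.207] [0.956, -0.159]
```

View pics/scene8.png

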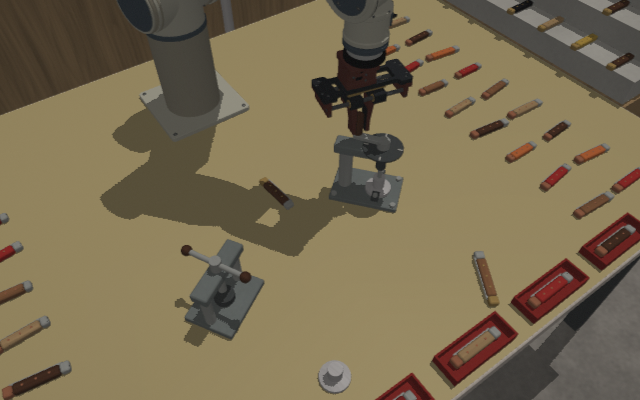

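View pics/top8.png

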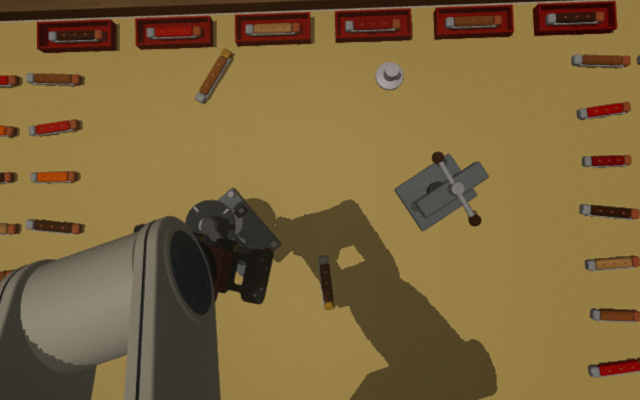

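The scene view shows the fingers with the grip over the column side at (358,128). The crank has gone half a turn (q ≈ 3.2) and the press bar is unmoved. Next is the quarter turn back.

>>> jog_arm(steps=[{"dp": [0.05, -0.075, 0], "turn": [0, 0, 0], "claw": 0.1}, {"dp": [0.115, -0.14, 0], "turn": [0, 0, 0], "claw": 0.1}, {"dp": [0.19, -0.19, 0], "turn": [0, 0, 0], "claw": 0.1}, {"dp": [0.27, -0.23, 0], "turn": [0, 0, 0], "claw": 0.1}, {"dp": [0.355, -0.265, 0.005], "turn": [0, 0, 0], "claw": 0.1}, {"dp": [0.44, -0.285, 0.005], "turn": [0, 0, 0], "claw": 0.1}, {"dp": [0.53, -0.29, 0.005], "turn": [0, 0, 0], "claw": 0.1}, {"dp": [0.62, -0.29, 0.005], "turn": [0, 0, 0], "claw": 0.1}, {"dp": [0.71, -0.27, 0.005], "turn": [0, 0, 0], "claw": 0.1}, {"dp": [0.8, -0.245, 0.005], "turn": [0, 0, 0], "claw": 0.1}, {"dp": [0.88, -0.205, 0.005], "turn": [0, 0, 0], "claw": 0.1}, {"dp": [0.95, -0.165, 0.005], "turn": [0, 0, 0], "claw": 0.1}])

```text
t: 8.58
ee_pos: [549.3, 148.9, 134.0]
orientation: [-1.308, -1.031, 1.043]
ft_force: [-2.2, -4.6, 8.1]
width: 19.4
```

>>> jog_arm(steps=[{"dp": [0, 0, 0], "turn": [0, 0, 0], "claw": 0.1}, {"dp": [0, 0, 0], "turn": [0, 0, 0], "claw": 0.1}, {"dp": [0, 0, 0], "turn": [0, 0, 0], "claw": 0.1}, {"dp": [0, 0, 0], "turn": [0, 0, 0], "claw": 0.1}, {"dp": [0, 0, 0], "turn": [0, 0, 0], "claw": 0.1}, {"dp": [0, 0, 0], "turn": [0, 0, 0], "claw": 0.1}, {"dp": [0, 0, 0], "turn": [0, 0, 0], "claw": 0.1}, {"dp": [0, 0, 0], "turn": [0, 0, 0], "claw": 0.1}])

```text
t: 9.25
ee_pos: [549.3, 148.8, 134.1]
orientation: [-1.308, -1.031, 1.043]
ft_force: [2.2, 1.8, 3.2]
width: 19.2
```

```bash
python3 - <<'E'
from h import *
for n in ('scene',):
    d=grab(n); cv2.imwrite('pics/cs9.png',cv2.resize(d['img'][60:220,300:480,::-1],None,fx=4,fy=4))
E
python3 arc.py -90 12
```

```text
t 9.3 p [549.3 148.8 134.1] phi -56.7 r 56.5 q~ 1.7 F [3.6 1.8 3.2] w 19.5
[-0.087, -0.032] [-0.171, -0.066] [-0.258, -0.089] [-0.348, -0.1] [-0.438, -0.1] [-0.528, -0.087] [-0.615, -0.063] [-0.698, -0.028] [-0.776, 0.018] [-0.848, 0.073] [-0.911, 0.138] [-0.966, 0.21]
```

View pics/cs9.png

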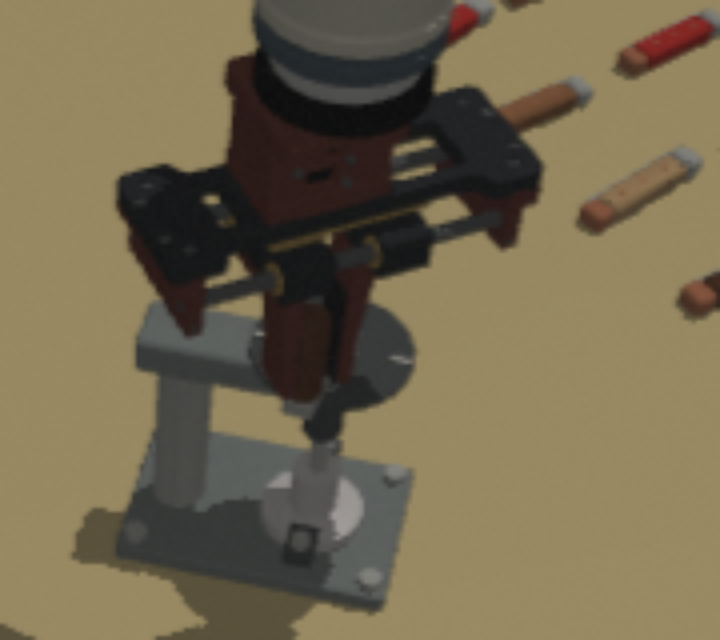

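The grip is at crop (300,370), in front of the hub, and q ≈ 1.7. Now the second half turn forward.

>>> jog_arm(steps=[{"dp": [-0.085, -0.03, 0], "turn": [0, 0, 0], "claw": 0.1}, {"dp": [-0.17, -0.065, 0], "turn": [0, 0, 0], "claw": 0.1}, {"dp": [-0.26, -0.09, 0], "turn": [0, 0, 0], "claw": 0.1}, {"dp": [-0.35, -0.1, 0], "turn": [0, 0, 0], "claw": 0.1}, {"dp": [-0.44, -0.1, -0.005], "turn": [0, 0, 0], "claw": 0.1}, {"dp": [-0.53, -0.085, -0.005], "turn": [0, 0, 0], "claw": 0.1}, {"dp": [-0.615, -0.065, -0.005], "turn": [0, 0, 0], "claw": 0.1}, {"dp": [-0.7, -0.03, -0.005], "turn": [0, 0, 0], "claw": 0.1}, {"dp": [-0.775, 0.02, -0.005], "turn": [0, 0, 0], "claw": 0.1}, {"dp": [-0.85, 0.075, -0.005], "turn": [0, 0, 0], "claw": 0.1}, {"dp": [-0.91, 0.14, -0.005], "turn": [0, 0, 0], "claw": 0.1}, {"dp": [-0.965, 0.21, -0.005], "turn": [0, 0, 0], "claw": 0.1}])

```text
t: 10.3
ee_pos: [472.6, 166.3, 133.8]
orientation: [-1.309, -1.034, 1.042]
ft_force: [9.6, 1.6, -2.4]
width: 19.7
```

```bash
python3 arc.py -88 11
```

```text
t 10.3 p [472.6 166.3 133.8] phi -147.0 r 54.5 q~ 3.27 F [ 9.6  1.6 -2.4] w 19.7
[-0.055, 0.079] [-0.09, 0.169] [-0.111, 0.263] [-0.12, 0.359] [-0.115, 0.455] [-0.096, 0.55] [-0.065, 0.641] [-0.021, 0.727] [0.034, 0.806] [0.1, 0.877] [0.175, 0.937]
```

>>> jog_arm(steps=[{"dp": [-0.05, 0.08, 0], "turn": [0, 0, 0], "claw": 0.1}, {"dp": [-0.085, 0.17, 0], "turn": [0, 0, 0], "claw": 0.1}, {"dp": [-0.105, 0.265, -0.005], "turn": [0, 0, 0], "claw": 0.1}, {"dp": [-0.115, 0.36, -0.005], "turn": [0, 0, 0], "claw": 0.1}, {"dp": [-0.11, 0.455, -0.005], "turn": [0, 0, 0], "claw": 0.1}, {"dp": [-0.095, 0.55, -0.005], "turn": [0, 0, 0], "claw": 0.1}, {"dp": [-0.065, 0.64, -0.005], "turn": [0, 0, 0], "claw": 0.1}, {"dp": [-0.02, 0.725, -0.005], "turn": [0, 0, 0], "claw": 0.1}, {"dp": [0.035, 0.805, -0.005], "turn": [0, 0, 0], "claw": 0.1}, {"dp": [0.1, 0.875, -0.005], "turn": [0, 0, 0], "claw": 0.1}, {"dp": [0.175, 0.935, -0.005], "turn": [0, 0, 0], "claw": 0.1}, {"dp": [0.175, 0.935, -0.005], "turn": [0, 0, 0], "claw": 0.1}])

```text
t: 11.3
ee_pos: [487.2, 239.8, 133.4]
orientation: [-1.312, -1.034, 1.044]
ft_force: [8.4, -8.7, 5.6]
width: 19.3
```

>>> jog_arm(steps=[{"dp": [0, 0, 0], "turn": [0, 0, 0], "claw": 0.1}, {"dp": [0, 0, 0], "turn": [0, 0, 0], "claw": 0.1}, {"dp": [0, 0, 0], "turn": [0, 0, 0], "claw": 0.1}, {"dp": [0, 0, 0], "turn": [0, 0, 0], "claw": 0.1}])

```text
t: 11.63
ee_pos: [487.3, 239.6, 133.5]
orientation: [-1.312, -1.034, 1.045]
ft_force: [6.4, -3.0, 3.1]
width: 19.1
```

```bash
python3 arc.py -5 1
```

```text
t 11.6333 p [487.3 239.6 133.5] phi 125.5 r 53.5 q~ -1.48 F [ 6.4 -3.   3.1] w 19.1
[0.038, 0.051]
```

q ≈ 4.80, inside the window. I'll open and lift.

>>> jog_arm(steps=[{"dp": [0, 0, 0], "turn": [0, 0, 0], "claw": 0.3}, {"dp": [0, 0, 0], "turn": [0, 0, 0], "claw": 0.5}, {"dp": [0, 0, 0], "turn": [0, 0, 0], "claw": 0.6}, {"dp": [0, 0, 0], "turn": [0, 0, 0], "claw": 0.6}, {"dp": [0, 0, 0], "turn": [0, 0, 0], "claw": 0.6}, {"dp": [0, 0, 0], "turn": [0, 0, 0], "claw": 0.6}])

```text
t: 12.13
ee_pos: [486.8, 239.6, 133.2]
orientation: [-1.312, -1.034, 1.045]
ft_force: [-0.1, 1.3, -0.1]
width: 52.0
```

>>> jog_arm(steps=[{"dp": [0, 0, 0.2], "turn": [0, 0, 0], "claw": 0.6}, {"dp": [0, 0, 0.45], "turn": [0, 0, 0], "claw": 0.6}, {"dp": [0, 0, 0.7], "turn": [0, 0, 0], "claw": 0.6}, {"dp": [0, 0, 1], "turn": [0, 0, 0], "claw": 0.6}, {"dp": [0, 0, 1], "turn": [0, 0, 0], "claw": 0.6}])

```text
t: 12.55
ee_pos: [489.1, 240.7, 217.5]
orientation: [-1.314, -1.04, 1.04]
ft_force: [0.6, -0.0, 0.2]
width: 53.0
```

>>> jog_arm(steps=[{"dp": [0, 0.3, 0.3], "turn": [0, 0, 0], "claw": 0.6}, {"dp": [-0.4, 0.7, 0.6], "turn": [0, 0, 0], "claw": 0.6}, {"dp": [-0.6, 1, 0.6], "turn": [0, 0, 0], "claw": 0.6}, {"dp": [-0.6, 1, 0.6], "turn": [0, 0, 0], "claw": 0.6}, {"dp": [-0.6, 1, 0.6], "turn": [0, 0, 0], "claw": 0.6}])

```text
t: 12.97
ee_pos: [440.0, 321.7, 265.2]
orientation: [-1.312, -1.042, 1.043]
ft_force: [0.0, 0.3, -0.8]
width: 52.7
```

>>> jog_arm(steps=[{"dp": [-0.2, 0.4, 0], "turn": [0, 0, 0], "claw": 0.6}, {"dp": [-0.5, 0.8, 0], "turn": [0, 0, 0], "claw": 0.6}, {"dp": [-0.6, 1, 0], "turn": [0, 0, 0], "claw": 0.6}, {"dp": [-0.6, 1, 0], "turn": [0, 0, 0], "claw": 0.6}, {"dp": [-0.6, 1, 0], "turn": [0, 0, 0], "claw": 0.6}])

```text
t: 13.38
ee_pos: [392.0, 401.1, 264.0]
orientation: [-1.313, -1.041, 1.045]
ft_force: [-1.1, -0.1, -1.0]
width: 52.8
```

```bash
python3 - <<'E'
from h import *
for n in ('top','scene'):
    d=grab(n); save(d,n+'10.png'); np.savez(n+'10.npz',**d)
o=ctrl.get_obs(); print(o['t'],o['ee_pos'],o['ft_force'],o['qvel'])
E
```

```text
13.4833 [392.60918907 400.30752677 264.39043159] [ 0.46917409 -0.24755753  0.50046291] [-0.00864163 -0.00724046 -0.00392134  0.00154298  0.00150554  0.00494812]
```

View pics/top10.png

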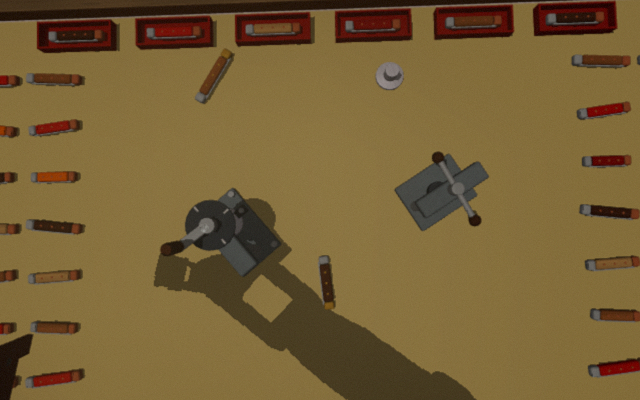

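View pics/scene10.png

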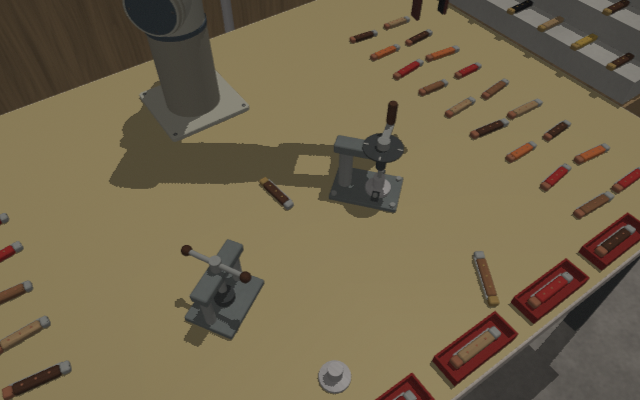

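```bash
python3 - <<'E'
from h import *
t=dict(np.load('top10.npz')); p=onz(ray(t,166,250),209); v=p[:2]-[518.3,196]; a=np.degrees(np.arctan2(v[1],v[0])); print(p,np.hypot(*v),a,np.radians(40.6-a)%(2*np.pi))
a=np.load('top0.npz')['img'].astype(int);b=t['img'].astype(int); print('press diff',abs(a-b)[140:240,390:500].max(), 'vs stand', abs(a-b)[180:260,150:260].max())
print(ctrl.close_job())
E
```

```text
[485.50162851 238.06563604 209.        ] 53.34089339370408 127.94336887341456 4.758755940554572
press diff 15 vs stand 111
the job is handed in; nothing more can be done
None
```

I turned the crank half a turn clockwise, a quarter turn back, then half a turn clockwise again, let go, and handed the job in at about 13.5 s of the 48 s. No verdict was reported.

**Crank:** The measured hand positions put the three stops at about 3.2, 1.7 and 4.8 rad. I paused at each one for well over 0.1 s. After I let go, the top camera read 4.76 rad, inside the 4.25 to 5.4 rad window.

**Press and contact:** The T-bar looks unchanged in the top picture, with only noise-level differences from the start. The arm is clear of everything, and the force reads about zero. The forces I read while turning stayed around 10 N or less.

**One check disagreed:** The text says the TCP (tool centre point) lies at the very end of the fingers. The scene and wrist cameras both put the finger tips about 37 mm short of it. I lowered the hand by what the cameras showed, and the fingers then closed on the grip at about 19.5 mm (it is 20 mm across).

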